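# Bleed the plating filter

### The arm

A 6-joint arm with a two-finger parallel gripper is mounted at the origin on the work surface. World frame = base frame: x ahead of the robot, y to its left, z up, the work surface at z = 0. Lengths are in m, angles in rad, forces in N, time in s.
With the tool pointing down it reaches from about 0.225 to 0.875 m from the base axis. Payload 3.4 kg.
Tool frame: the origin (TCP) lies between the finger pads, 19 mm behind the fingertips; this is the grasp point; z points along the fingers, y is the line along which they close (so a half turn about z gives the same grasp; the last joint's range is limited). The gripper opens to 85 mm and grips with 20 to 120 N. Pads are 22 mm wide; open, the fingers measure 114 mm over their backs; the gripper's body (76 mm by 85 mm) begins 54 mm behind the grasp point. The pads swing forward as they close: fully open they stand 13 mm farther back than shut.
Start: joints at [-1.408, 0.276, 1.505, -0, 1.361, -0.121], TCP at [0.161, -0.552, 0.25] pointing down, gripper open.
Joint ranges: [-2.89, 2.89], [-0.75, 2.08], [0.22, 2.7], [-1.18, 4.32], [0.11, 2.71], [-2.7, 2.7]. Speed limits (rad/s): [2.57, 2.57, 3.14, 3.14, 3.14, 3.14].

### API

Orientations are given as a unit quaternion [w, x, y, z].
In Python, from rig import manip gives the robot as it stands. The module is installed in compiled form; this text tells all that it offers.
- The arm moves only by the tool play_rows, never from a script. Its argument "motion" is a list of rows, each a list of 5 numbers: the shift along the tool's x, y, z in units of 40 mm (1.0 is 40 mm), then the turn about the tool's z in units of 10 degrees (1.0 is 10 degrees), then the finger opening in mm, from 0 to 85.4. A call has 1 to 5 rows; each row is the pose to reach, as a shift and turn from the pose commanded when the call began, along the tool's axes at that moment; what a row does not reach only later rows make up. A row lasts 1/8 s, in which the tool goes at most 62.5 mm and 10.7 degrees, less where a joint would pass 70% of its speed; a pose out of reach is approached as far as the arm can. A call with a gripper value outside its range is refused whole. The fingers move at their own pace and stop on an object; "newtons" is the grip in N (left out, the last holds). Time passes only in rows, so rows that repeat a pose let the fingers close. It gives the time, the measured TCP pose, the force, the opening and the grip force at its end, in the units of the state.
- manip.get_state(): the state, without advancing time (a new reading comes with each control period).
- manip.get_image(name): name is "side" or "top"; returns a dict with "img" (420x560x3 uint8, red, green, blue), "range_z" (420x560 float32, m along the optical axis (not along the pixel's ray), 0 where there is no reading), "fx", "fy", "cx", "cy" (pixels), "R" (3x3) and "t" (3): a world point X has camera coordinates R X + t. Camera axes: x right, y down, z forward; pixel columns grow to the right and rows downward; lengths in m; the calibration is good to about 2 mm. A picture is of the moment at which its call begins.
- manip.sign_off(): hands the job in; it is judged then, once.
The state is a dict: "clock": time; "qpos": joint angles; "qd": joint speeds; "effort": joint torques, N m; "position": TCP position; "ee_rot": TCP orientation; "contact_force": force on the tool from outside, world axes, zero at the start; "moment": the same for the moment, N m; "width": finger opening in m; "gripper_force": force on a finger pad.
Only numpy, scipy, OpenCV 4.12 (cv2) and the standard library are available. Lean on these libraries where they do the work, as an engineer would, in place of code of your own. Each camera call takes 0.05 s, during which the arm holds its last target. There are 200 camera calls.

### The job

Get the bath filter ready to bleed: set the lever of the inlet ball valve, on the pipe between pump and filter chamber, to half open (45 degrees, midway between across the pipe and along it). Then screw the knurled bleed cap on the chamber lid clockwise until it bottoms out on its seat, back it off a quarter turn and keep hold of it there, ready to nip it up when liquid shows: finish with the cap still gripped in the fingers and the valve still at half. Leave the loose things on the counter alone.

Things in the scene. Friction and masses are not known exactly. Their poses are not given: they have to be found in the camera images.
- filter_unit: Bench filter unit, fixed to the counter; place and yaw vary. Origin on the counter; x from its front (robot side) to its back, y along its pipe from filter chamber to pump, z up. Base plate 260 x 370 mm. Chamber axis at y = -80 mm, lid 144 mm across, top at z = 204. Pipe axis z = 160, up to 48 mm across; elbow over the pump at y = 145. Gauge at y = -205, up to z = 232.
- valve_lever (a joint): Angle of the inlet valve's lever, rad: 0 = shut, lever across the pipe, pointing to the unit's front (-x of filter_unit); 1.571 = open, along the pipe, pointing to the pump (+y), i.e. clockwise from above; half open = 0.785. Stops at both ends. Turns about the vertical stem, stays where left, needs about 0.35 N m. Starts at 0 to 0.4.
- lever_grip (a point): Grip point of the valve lever: 88 mm from the stem axis, mid-height of its bare metal hand grip, 214 mm above the counter. The hand grip is 15 mm wide, 13 mm high, and runs from 45 to 120 mm from the stem axis. Room for fingers from above on both sides; the pipe's top (184 mm high at most) is the nearest thing under it.
- lever_pivot (a point): Point on the vertical axis of the valve stem at the height of lever_grip (x = 0, y = +50 mm in filter_unit).
- cap_thread (a joint): Angle by which the bleed cap is unscrewed from its seat, rad: 0 = bottomed out (hard stop), growing anticlockwise seen from above; 1.571 = a quarter turn off. Starts at 2.0 to 4.2, the cap only started on its thread; it is captive, with a stop at 6.6. Turns with about 0.1 N m and stays where left.
- bleed_cap: Grey knurled round cap on the middle of the chamber lid: 43 mm diameter (45 over the knurl), 30 mm high plus a 34 x 6 x 4 mm rib across its top. Origin: middle of its underside, z up, x along the rib. Underside 214 mm above the counter when bottomed out on the lid's boss (52 mm wide, 10 high); rises 4 mm per turn unscrewed. Grip from above at any yaw. Bolt heads 8 mm high, 63 mm from its axis.
- beaker: Bystander: glass beaker, 70 mm diameter, 90 mm high, on the counter beside the chamber. Origin: middle of its underside.
- cartridge: Bystander: white filter cartridge standing on end, 62 mm diameter, 125 mm high, on the counter beside the pump. Origin: middle of its underside.
- spanner: Bystander: steel spanner 200 mm long, lying on the counter in front of the unit. Origin: under its middle, x along it.
- measuring_cylinder: Bystander: clear plastic measuring cylinder, foot 60 mm across, tube 28 mm, 181 mm high, on the counter behind the pump. Origin: middle of its underside.

How it is judged:
By the outcome, as a careful person would: the job done as asked, in the order asked, and still so for the second after the job is handed in, while the arm keeps its last pose, push and grip.
It also fails if it takes over 72 s, if anything falls off the work surface, if the arm or the gripper's body presses on something with over 40 N, if the wrist force passes 120 N, or if a joint passes its speed limit or range.

## Working session

There is one attempt and no reset: what is moved stays moved. The work goes in short steps, Python scripts to look and compute and a tool call to move; the robot and the scene stay as the last step left them, time stands still between calls to the robot, and variables do not carry over. Pictures are saved under pics/ and viewed, at most 10 in all, crops included, and the job is handed in when it is done.

Besides the shell and the picture viewer there is one more tool, called as name([rows], argument=value, ...), one row to a line, values as JSON. play_rows: Moves the arm, as the interface text tells. Its arguments: {"type":"object","properties":{"motion":{"type":"array","items":{"type":"array","items":{"type":"number"}}},"newtons":{"type":"number"}},"required":["motion"]}

```bash
mkdir -p pics; python3 - <<'E'
from rig import manip
import cv2,numpy as np
s=manip.get_state();print({k:np.round(v,3).tolist() for k,v in s.items()})
for n in("top","side"):
    d=manip.get_image(n);cv2.imwrite(f"pics/{n}0.png",d["img"][:,:,::-1]);np.savez(f"{n}0.npz",**d)
    print(n,d["fx"],d["fy"],d["cx"],d["cy"],np.round(d["R"],3).tolist(),np.round(-d["R"].T@d["t"],3))
E
```

```text
{'clock': 0.0, 'qpos': [-1.408, 0.277, 1.506, -0.0, 1.361, -0.121], 'qd': [0.0, 0.0, -0.0, 0.002, -0.0, 0.0], 'effort': [-0.002, -41.678, -24.581, -0.001, 0.011, 0.0], 'position': [0.161, -0.552, 0.249], 'ee_rot': [-0.001, 0.99, 0.141, -0.0], 'contact_force': [0.064, 0.125, 0.018], 'moment': [-0.082, 0.007, -0.013], 'gripper_force': 0.0, 'width': 0.085}
top 517.1281623265091 517.1281623265091 283.92746625831825 207.26117615857072 [[-0.002, -1.0, -0.016], [-0.988, 0.004, -0.152], [0.152, 0.015, -0.988]] [0.405 0.004 1.259]
side 426.3845409834229 426.3845409834229 281.23961846040123 207.83176862905594 [[-0.85, -0.527, 0.013], [-0.286, 0.441, -0.851], [0.443, -0.727, -0.525]] [0.115 0.806 0.724]
```

View pics/top0.png

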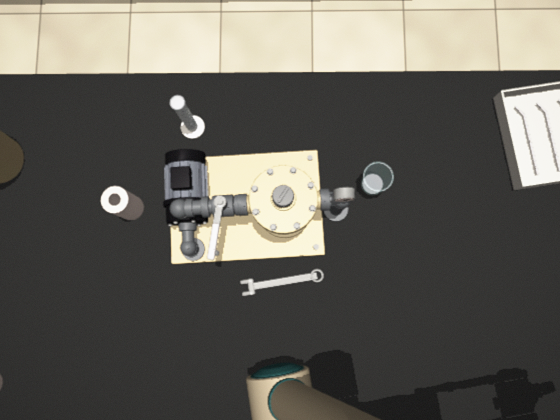

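View pics/side0.png

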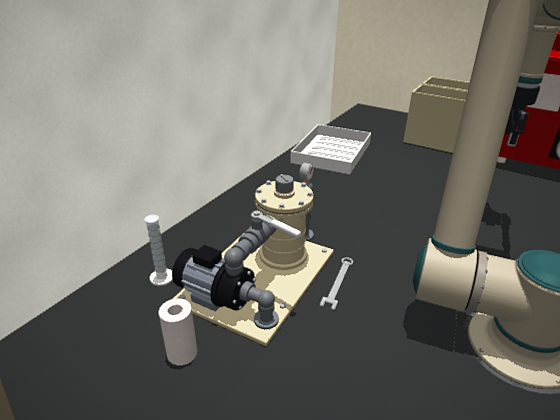

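Top view: the cap is at about (283,196), the lever runs from its stem at (219,202) to its tip at (212,257), the gauge is at (343,193) and the spanner is below. Side view: the cap is at about (285,183) and the lever runs from (257,216) to (297,234). Next I'll measure with masks in both views.

```bash
cat >h.py <<'E'
import numpy as np,cv2
def load(f): return dict(np.load(f))
def cloud(d):
    z=d["range_z"];v,u=np.indices(z.shape)
    c=np.stack([(u-d["cx"])/d["fx"]*z,(v-d["cy"])/d["fy"]*z,z],-1)
    return (c-d["t"])@d["R"]
def ray(d,u,v,h):
    r=np.array([(u-d["cx"])/d["fx"],(v-d["cy"])/d["fy"],1])@d["R"];o=-d["R"].T@d["t"]
    return o+r*(h-o[2])/r[2]
def tri(d1,p1,d2,p2):
    P=[np.array([[d["fx"],0,d["cx"]],[0,d["fy"],d["cy"]],[0,0,1]])@np.c_[d["R"],d["t"]] for d in(d1,d2)]
    X=cv2.triangulatePoints(P[0],P[1],np.float64(p1),np.float64(p2))[:,0];return X[:3]/X[3]
def proj(d,X):
    c=d["R"]@X+d["t"];return d["fx"]*c[0]/c[2]+d["cx"],d["fy"]*c[1]/c[2]+d["cy"]
E
python3 - <<'E'
from h import *
import warnings
for n,rl,rc in(("top",(190,270,195,235),(175,215,265,303)),("side",(205,245,245,305),(165,205,268,302))):
    d=load(n+"0.npz");P=cloud(d);im=d["img"].astype(int);g=im.min(-1);sat=im.max(-1)-g
    m=np.zeros(g.shape,bool);a,b,c,e=rl;m[a:b,c:e]=1
    L=m&(g>150)&(sat<25)&(P[...,2]>.19)
    Q=P[L];print(n,"lever n",L.sum(),"z",np.percentile(Q[:,2],[5,50,95]).round(4))
    v,u=np.nonzero(L);r=cv2.minAreaRect(np.c_[u,v].astype(np.float32));print(" px rect",r)
    Q=Q[abs(Q[:,2]-np.median(Q[:,2]))<.012]
    R=cv2.minAreaRect(Q[:,:2].astype(np.float32));print(" world rect",R,"\n",cv2.boxPoints(R).round(4).tolist())
    vx=cv2.fitLine(Q[:,:2].astype(np.float32),cv2.DIST_HUBER,0,.01,.01).ravel();print(" line",vx,np.degrees(np.arctan2(vx[1],vx[0])))
    m[:]=0;a,b,c,e=rc;m[a:b,c:e]=1
    C=m&(P[...,2]>.235)&(sat<25);Q=P[C]
    print(" cap n",C.sum(),"z pct",np.percentile(Q[:,2],[5,25,50,75,95,99]).round(4))
    zt=np.median(Q[:,2]) if n=="top" else np.percentile(Q[:,2],75)
    T=C&(P[...,2]>zt-.005);v,u=np.nonzero(T)
    print(" top px",u.mean(),v.mean(),cv2.minEnclosingCircle(np.c_[u,v].astype(np.float32)),"world",P[T].mean(0),cv2.minEnclosingCircle(P[T][:,:2].astype(np.float32)))
d=load("top0.npz");im=d["img"][160:280,160:360,::-1];cv2.imwrite("pics/c1.png",cv2.resize(im,None,fx=4,fy=4,interpolation=2))
d=load("side0.npz");im=d["img"][150:300,160:340,::-1];cv2.imwrite("pics/c2.png",cv2.resize(im,None,fx=4,fy=4,interpolation=2))
E
```

```text
top lever n 498 z [0.214  0.2195 0.2239]
 px rect ((216.11175537109375, 227.5126190185547), (12.148815155029297, 63.950008392333984), 6.458815574645996)
 world rect ((0.5244468450546265, 0.1574815958738327), (0.025207621976733208, 0.13086482882499695), 84.98728942871094) 
 [[0.45820000767707825, 0.15060000121593475], [0.5885000228881836, 0.13920000195503235], [0.5906999707221985, 0.16429999470710754], [0.4603999853134155, 0.17579999566078186]]
 line [ 0.99062455 -0.13661242  0.52787006  0.15917248] -7.851868
 cap n 367 z pct [0.2421 0.2451 0.2466 0.2482 0.2512 0.2531]
 top px 282.4394366197183 195.5098591549296 ((282.53570556640625, 195.5357208251953), 10.750629425048828) world [0.58281197 0.02238333 0.25249766] ((0.5048723220825195, 0.014691014774143696), 0.1009732186794281)
side lever n 262 z [0.2153 0.2197 0.2222]
 px rect ((278.7586669921875, 215.39657592773438), (52.128658294677734, 21.402952194213867), 23.198591232299805)
 world rect ((0.5210771560668945, 0.1611766219139099), (0.021311990916728973, 0.12919801473617554), 83.76354217529297) 
 [[0.45570001006126404, 0.15760000050067902], [0.5841000080108643, 0.1436000019311905], [0.5864999890327454, 0.1648000031709671], [0.4580000042915344, 0.17880000174045563]]
 line [ 0.98867846 -0.15004973  0.5056411   0.16691273] -8.629807
 cap n 187 z pct [0.2363 0.2415 0.2451 0.2464 0.25   0.3171]
 top px 284.2027972027972 178.93706293706293 ((282.0, 178.0), 11.180439949035645) world [0.57454677 0.03960237 0.25255018] ((0.35113197565078735, 0.406011700630188), 0.4644806683063507)
```

View pics/c1.png

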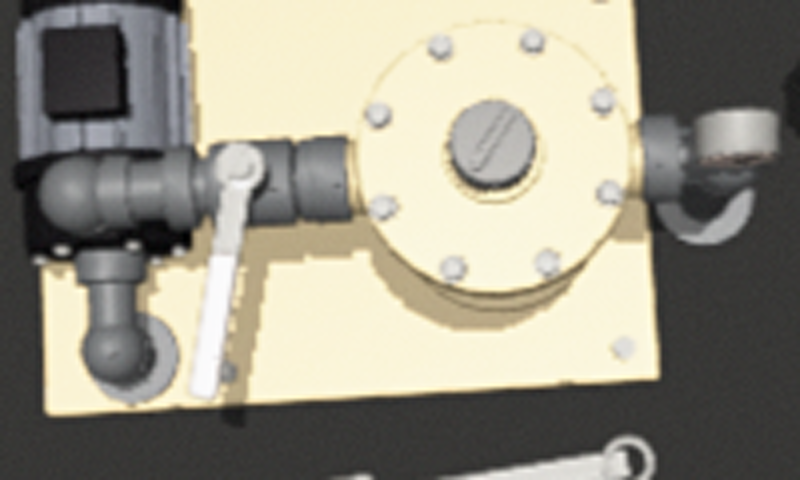

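View pics/c2.png

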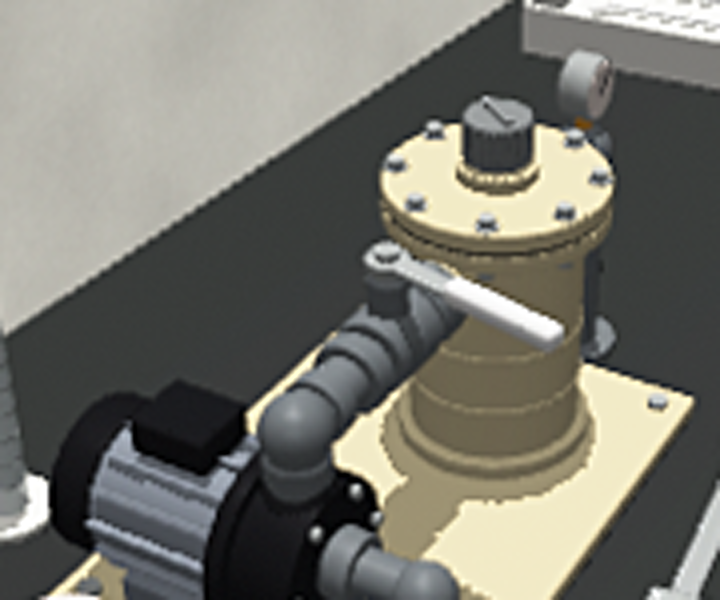

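Top crop: stem centre at (239,166), lever tip at (204,395) and cap centre at (492,142). Plate front edge runs from (50,413) to (658,378). Side crop: stem at (387,256), lever tip at (556,335), cap top at (498,108).

```bash
python3 - <<'E'
from h import *
T=load("top0.npz");S=load("side0.npz")
t=lambda u,v:(160+u/4-.375,160+v/4-.375)
s=lambda u,v:(160+u/4-.375,150+v/4-.375)
pts={"piv":((239,165),(387,256),.222),"tip":((204,395),(556,332),.2205),"cap":((492,143),(498,109),.251)}
W={}
for k,(a,b,h) in pts.items():
    X=tri(T,t(*a),S,s(*b));W[k]=X
    print(k,X.round(4),"reproj",np.round(np.array(proj(T,X))-t(*a),2),np.round(np.array(proj(S,X))-s(*b),2),"top-plane",ray(T,*t(*a),h).round(4),"side-plane",ray(S,*s(*b),h).round(4))
# bolt ring, plate edge
for a in((50,413),(658,378)):print("plate",ray(T,*t(*a),.012).round(4))
b=[(440,46),(532,40),(602,100),(610,191),(547,262),(453,268),(383,206),(378,115)]
B=np.array([ray(T,*t(*p),.212)[:2] for p in b]);print("bolt centre",B.mean(0),"radius",np.linalg.norm(B-B.mean(0),axis=1).mean())
d=W["piv"]-W["cap"];print("cap-piv",np.linalg.norm(d[:2]),"yaw",np.degrees(np.arctan2(-d[0],d[1])))
d=W["tip"]-W["piv"];print("lever len",np.linalg.norm(d[:2]),"dir",np.degrees(np.arctan2(d[1],-d[0])))
for a in((498,100),(486,173)):pass
E
```

```text
piv [0.5785 0.1523 0.2145] reproj [0.11 0.21] [-0.32 -0.07] top-plane [0.5777 0.1514 0.222 ] side-plane [0.5709 0.1618 0.222 ]
tip [0.461  0.1677 0.2166] reproj [0.04 0.09] [-0.14 -0.03] top-plane [0.461  0.1672 0.2205] side-plane [0.4581 0.1726 0.2205]
cap [0.5845 0.0223 0.2476] reproj [-0.13 -0.26] [0.35 0.07] top-plane [0.5833 0.022  0.251 ] side-plane [0.582  0.0282 0.251 ]
plate [0.4618 0.2927 0.012 ]
plate [ 0.4819 -0.0733  0.012 ]
bolt centre [0.58504374 0.02217659] radius 0.06272831408676527
cap-piv 0.13008139242532152 yaw 2.648587636428293
lever len 0.11843274840744056 dir 7.50419014194717
```

play_rows([
  [0, 0, -1.5, -1, 85],
  [1.2, -1.3, -2.25, -2, 85],
  [2.3, -2.6, -2.25, -3, 85],
  [3.4, -3.9, -2.25, -4, 85],
  [4.5, -5.1, -2.25, -5, 85],
])

```text
clock: 0.72
position: [0.2653, -0.3283, 0.3397]
ee_rot: [0.0, 0.836, 0.549, 0.0]
contact_force: [0.9, 0.3, 0.5]
width: 0.085
gripper_force: 0.0
```

```bash
cat >go.py <<'E'
import sys,numpy as np
from rig import manip
from scipy.spatial.transform import Rotation as Ro
s=manip.get_state();p=np.array(s["position"]);q=s["ee_rot"];R=Ro.from_quat([q[1],q[2],q[3],q[0]]).as_matrix()
h=np.degrees(np.arctan2(R[1,0],R[0,0]))
print("t",round(s["clock"],2),"p",p.round(4),"head",round(h,2),"tilt",np.round(R[:,2],4),"q",np.round(s["qpos"],3),"F",np.round(s["contact_force"],1),"M",np.round(s["moment"],2),"w",round(s["width"],4),"g",round(float(s["gripper_force"]),1))
if len(sys.argv)>4:
    g=np.array(list(map(float,sys.argv[1:5])));d=R.T@(g[:3]-p)/.04
    print("shift",d.round(3),"turn",np.round(((h-g[3]+180)%360-180)/10,3))
E
python3 go.py .4908 .1635 .33 172.5
```

```text
t 0.72 p [ 0.2653 -0.3283  0.3397] head 66.54 tilt [ 5.e-04  3.e-04 -1.e+00] q [-1.057e+00 -2.000e-03  1.622e+00  1.000e-03  1.522e+00 -6.470e-01] F [0.9 0.3 0.5] M [-0.05 -0.05  0.02] w 0.085 g 0.0
shift [13.523  0.276  0.248] turn -10.596
```

play_rows([
  [1.4, 0, 0, -1, 85],
  [2.8, 0, 0, -2, 85],
  [4.2, 0, 0, -3, 85],
  [5.6, 0, 0, -4, 85],
  [7, 0, 0, -5, 85],
])

```text
clock: 1.35
position: [0.3778, -0.0722, 0.3398]
ee_rot: [0.0, 0.526, 0.851, -0.0]
contact_force: [0.6, -0.7, 0.7]
width: 0.0849
gripper_force: 0.0
```

```bash
python3 go.py .4908 .1635 .33 172.5
```

```text
t 1.35 p [ 0.3778 -0.0722  0.3398] head 116.58 tilt [ 3.e-04 -3.e-04 -1.e+00] q [-0.37  -0.063  1.68  -0.     1.524 -0.834] F [ 0.6 -0.7  0.7] M [-0.02  0.02  0.08] w 0.0849 g 0.0
shift [4.006 5.162 0.243] turn -5.592
```

play_rows([
  [0.9, 1.2, 0, -1, 50],
  [1.8, 2.4, 0, -2, 50],
  [2.7, 3.6, 0, -3, 50],
  [3.7, 4.8, 0, -4, 50],
  [3.7, 4.8, 0, -5, 50],
])

```text
clock: 1.98
position: [0.4853, 0.1477, 0.3386]
ee_rot: [-0.001, 0.114, 0.993, 0.001]
contact_force: [-1.0, -0.4, -0.2]
width: 0.0501
gripper_force: 0.0
```

play_rows([
  [0, 0, 0, -0.6, 50],
  [0, 0, 0, -0.6, 50],
  [0, 0, 0, -0.6, 50],
])

```text
clock: 2.35
position: [0.4842, 0.1435, 0.3397]
ee_rot: [-0.0, 0.068, 0.998, -0.0]
contact_force: [0.5, -0.5, -0.2]
width: 0.0498
gripper_force: 0.0
```

```bash
python3 go.py .4908 .1635 .214 172.5
python3 - <<'E'
from h import *
from rig import manip
a=[manip.get_image(n) for n in("top","side")]
cv2.imwrite("pics/m1.png",np.hstack([cv2.resize(a[0]["img"][150:290,170:310,::-1],(400,400)),cv2.resize(a[1]["img"][140:290,210:360,::-1],(400,400))]))
E
```

```text
t 2.35 p [0.4842 0.1435 0.3397] head 172.16 tilt [-4.e-04 -2.e-04 -1.e+00] q [ 0.15   0.13   1.477 -0.     1.535 -1.284] F [ 0.5 -0.5 -0.2] M [-0.04  0.01 -0.  ] w 0.0498 g 0.0
shift [-0.097  0.519  3.142] turn -0.034
```

View pics/m1.png

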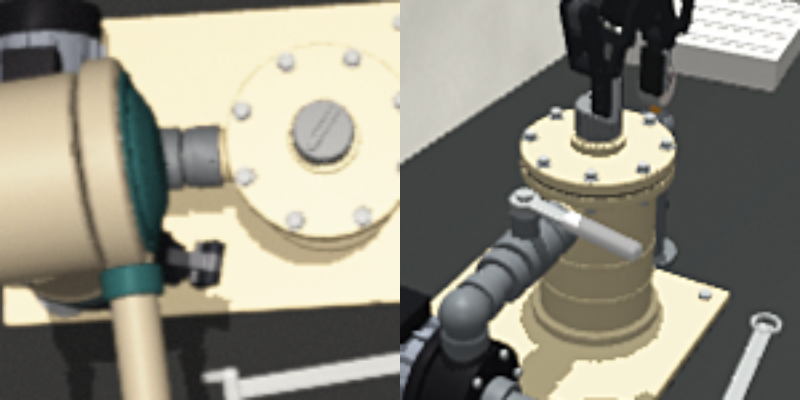

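The gripper hangs above the lever, which hasn't moved: in the side half it runs from (523,200) to (640,250). Next I descend over it.

play_rows([
  [-0.1, 0.52, 0, 0, 50],
  [-0.1, 0.52, 1, 0, 50],
  [-0.1, 0.52, 2, 0, 50],
  [-0.1, 0.52, 2.7, 0, 50],
  [-0.1, 0.52, 3.14, 0, 50],
])

```text
clock: 3.08
position: [0.4908, 0.1647, 0.2126]
ee_rot: [-0.001, 0.068, 0.998, 0.0]
contact_force: [0.1, 0.4, 1.1]
width: 0.0495
gripper_force: 0.0
```

play_rows([
  [0, 0, 0, 0, 50],
  [0, 0, 0, 0, 30],
  [0, 0, 0, 0, 30],
  [0, 0, 0, 0, 25],
])

```text
clock: 3.58
position: [0.4915, 0.1639, 0.215]
ee_rot: [0.001, 0.068, 0.998, 0.0]
contact_force: [0.1, -0.1, 0.3]
width: 0.0247
gripper_force: 0.0
```

```bash
python3 go.py .4908 .1635 .214 172.5
python3 - <<'E'
from h import *
from rig import manip
a=[manip.get_image(n) for n in("top","side")]
cv2.imwrite("pics/m2.png",np.hstack([cv2.resize(a[0]["img"][150:290,170:310,::-1],(300,300)),cv2.resize(a[1]["img"][170:290,230:350,::-1],(500,500))[:300*0+500,:][:300] if 0 else cv2.resize(a[1]["img"][190:265,240:340,::-1],(400,300))]))
E
```

```text
t 3.58 p [0.4915 0.1639 0.215 ] head 172.26 tilt [ 1.6e-03  2.0e-04 -1.0e+00] q [ 0.188  0.213  1.682 -0.     1.245 -1.248] F [ 0.1 -0.1  0.3] M [ 0.04 -0.04  0.04] w 0.0247 g 0.0
shift [ 0.016 -0.012  0.026] turn -0.024
```

View pics/m2.png

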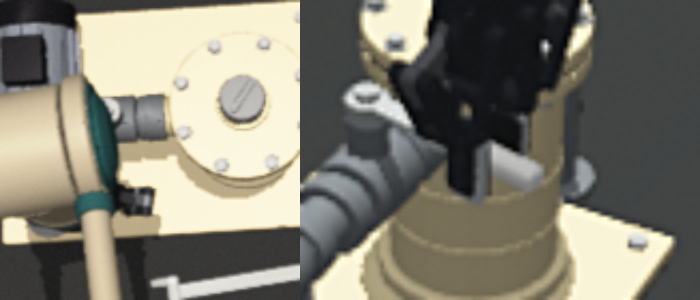

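The fingers straddle the lever, with its tip showing at (525,172) in the side half. Now I close.

play_rows([
  [0, 0, 0, 0, 18],
  [0, 0, 0, 0, 10],
  [0, 0, 0, 0, 10],
  [0, 0, 0, 0, 10],
], newtons=40)

```text
clock: 4.18
position: [0.4912, 0.1642, 0.2146]
ee_rot: [0.0, 0.067, 0.998, 0.0]
contact_force: [-1.5, 2.2, 2.2]
width: 0.0142
gripper_force: 42.3
```

```bash
python3 go.py .4908 .1635 .214 172.5
```

```text
t 4.17 p [0.4912 0.1642 0.2146] head 172.26 tilt [ 4.e-04  8.e-04 -1.e+00] q [ 1.880e-01  2.130e-01  1.683e+00  1.000e-03  1.245e+00 -1.248e+00] F [-1.5  2.2  2.2] M [0.39 0.17 0.09] w 0.0142 g 42.3
shift [ 0.007 -0.018  0.014] turn -0.024
```

play_rows([
  [-0.016, 0.263, 0, 0.69, 10],
  [-0.062, 0.519, 0, 1.37, 10],
  [-0.14, 0.771, 0, 2.06, 10],
  [-0.246, 1.009, 0, 2.74, 10],
  [-0.381, 1.236, 0, 3.43, 10],
])

```text
clock: 4.8
position: [0.5124, 0.2103, 0.2146]
ee_rot: [-0.0, 0.36, 0.933, -0.001]
contact_force: [-2.1, -1.2, 4.9]
width: 0.0143
gripper_force: 42.5
```

play_rows([
  [0, 0, 0, 0, 10],
  [0, 0, 0, 0, 10],
  [0, 0, 0, 0, 10],
])

```text
clock: 5.18
position: [0.5129, 0.2109, 0.2146]
ee_rot: [0.0, 0.359, 0.933, 0.0]
contact_force: [-1.9, 2.5, 5.7]
width: 0.0143
gripper_force: 42.5
```

```bash
python3 go.py .5128 .2107 .214 138
```

```text
t 5.17 p [0.5129 0.2109 0.2146] head 137.95 tilt [ 5.e-04  7.e-04 -1.e+00] q [ 2.640e-01  2.670e-01  1.608e+00  1.000e-03  1.266e+00 -5.730e-01] F [-1.9  2.5  5.7] M [ 0.32  0.23 -0.33] w 0.0143 g 42.5
shift [-0.001 -0.004  0.014] turn -0.005
```

play_rows([
  [0, 0, 0, 0, 30],
  [0, 0, 0, 0, 50],
  [0, 0, -0.8, 0, 50],
  [0, 0, -2, 0, 60],
  [0, 0, -3.1, 0, 70],
])

```text
clock: 5.8
position: [0.5129, 0.2103, 0.3392]
ee_rot: [0.0, 0.359, 0.933, -0.001]
contact_force: [0.4, -0.2, -0.4]
width: 0.07
gripper_force: 0.0
```

```bash
python3 go.py .5845 .0222 .34 228
```

```text
t 5.8 p [0.5129 0.2103 0.3392] head 137.96 tilt [-4.e-04 -1.e-03 -1.e+00] q [ 2.640e-01  2.080e-01  1.380e+00 -1.000e-03  1.553e+00 -5.730e-01] F [ 0.4 -0.2 -0.4] M [-0.04 -0.   -0.02] w 0.07 g 0.0
shift [-4.478 -2.293 -0.017] turn -9.004
```

play_rows([
  [-1, -0.5, 0, -1, 70],
  [-2.1, -1.1, 0, -2, 70],
  [-3.3, -1.7, 0, -3, 70],
  [-4.48, -2.29, 0, -4, 70],
  [-4.48, -2.29, 0, -5, 70],
])

```text
clock: 6.42
position: [0.5858, 0.0184, 0.337]
ee_rot: [-0.001, -0.07, 0.998, -0.001]
contact_force: [-0.5, -0.2, 0.8]
width: 0.07
gripper_force: 0.0
```

play_rows([
  [0, 0, 0, -1, 70],
  [0, 0, 0, -2, 70],
  [0, 0, 0, -3, 70],
  [0, 0, 0, -4, 70],
  [0, 0, 0, -4, 70],
])

```text
clock: 7.05
position: [0.5845, 0.0223, 0.3377]
ee_rot: [-0.001, -0.405, 0.914, -0.0]
contact_force: [0.2, 0.3, 0.2]
width: 0.0705
gripper_force: 0.0
```

```bash
python3 go.py .5845 .0222 .236 228
python3 - <<'E'
from h import *
from rig import manip
for n,r in(("top",(170,290,170,290)),("side",(190,265,240,340))):
    d=manip.get_image(n);np.savez(n+"1.npz",**d);a,b,c,e=r
    globals()[n]=d["img"][a:b,c:e,::-1]
cv2.imwrite("pics/m3.png",np.hstack([cv2.resize(top,(480,480),interpolation=2),np.vstack([cv2.resize(side,(320,240)),np.zeros((240,320,3),np.uint8)])]))
E
```

```text
t 7.05 p [0.5845 0.0223 0.3377] head -132.16 tilt [-9.e-04 -6.e-04 -1.e+00] q [-8.000e-02  2.570e-01  1.318e+00 -1.000e-03  1.567e+00 -2.486e+00] F [0.2 0.3 0.2] M [ 0.04  0.04 -0.02] w 0.0705 g 0.0
shift [-0.    -0.003  2.543] turn -0.016
```

View pics/m3.png

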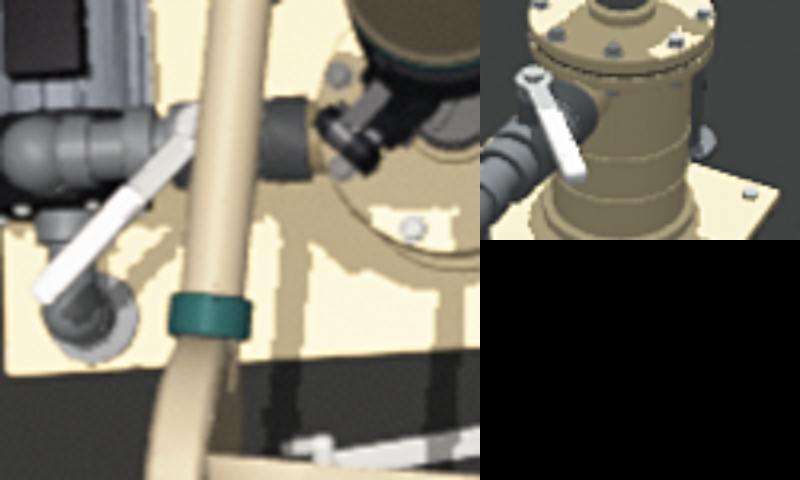

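The lever is now diagonal: in the top crop it runs from the stem at about (180,115) to the tip at about (42,292). The arm covers part of it. I'll measure its angle from the mask.

```bash
python3 - <<'E'
from h import *
for n,r in(("top",(195,247,177,218)),("side",(208,250,248,278))):
    d=load(n+"1.npz");P=cloud(d);im=d["img"].astype(int);g=im.min(-1);sat=im.max(-1)-g
    m=np.zeros(g.shape,np.uint8);a,b,c,e=r;m[a:b,c:e]=1
    L=(m>0)&(g>165)&(sat<25)
    k,lab,st,_=cv2.connectedComponentsWithStats(L.astype(np.uint8));j=1+st[1:,4].argmax();v,u=np.nonzero(lab==j)
    W=np.array([ray(d,x,y,.2205)[:2] for x,y in zip(u,v)])
    R=cv2.minAreaRect(W.astype(np.float32));f=cv2.fitLine(W.astype(np.float32),cv2.DIST_L2,0,.01,.01).ravel()
    o=W.mean(0)-[.578,.152];x=f[:2]*np.sign(-f[0])
    print(n,len(u),"line ang",np.degrees(np.arctan2(x[1],-x[0])),"from pivot",np.degrees(np.arctan2(o[1],-o[0])),np.linalg.norm(o),R,"z",np.median(P[v,u,2]))
E
```

```text
top 400 line ang 41.392838 from pivot 42.661031758953044 0.06140043015208691 ((0.5359121561050415, 0.19068947434425354), (0.017014330253005028, 0.12341094762086868), 49.55322265625) z 0.2197405092616439
side 244 line ang 42.148117 from pivot 43.97255122173052 0.06591947202338301 ((0.5324352979660034, 0.19397830963134766), (0.02205197513103485, 0.12882211804389954), 50.0848274230957) z 0.2203341642426518
```

play_rows([
  [0, 0, 0.6, 0, 70],
  [0, 0, 1.2, 0, 70],
  [0, 0, 1.8, 0, 70],
  [0, 0, 2.3, 0, 70],
  [0, 0, 2.55, 0, 65],
])

```text
clock: 7.78
position: [0.5841, 0.0226, 0.235]
ee_rot: [-0.001, -0.406, 0.914, 0.0]
contact_force: [-0.9, 0.2, -0.1]
width: 0.0651
gripper_force: 0.0
```

play_rows([
  [0, 0, 0, 0, 55],
  [0, 0, 0, 0, 48],
  [0, 0, 0, 0, 40],
  [0, 0, 0, 0, 38],
  [0, 0, 0, 0, 38],
], newtons=40)

```text
clock: 8.4
position: [0.5843, 0.0233, 0.2377]
ee_rot: [0.001, -0.406, 0.914, 0.0]
contact_force: [-3.4, 2.1, 5.1]
width: 0.0418
gripper_force: 40.3
```

```bash
python3 go.py .5845 .0222 .236 228
```

```text
t 8.4 p [0.5843 0.0233 0.2377] head -132.04 tilt [ 8.0e-04  1.1e-03 -1.0e+00] q [-8.000e-02  2.970e-01  1.505e+00  1.000e-03  1.339e+00 -2.488e+00] F [-3.4  2.1  5.1] M [ 0.44  0.54 -0.02] w 0.0418 g 40.3
shift [ 0.018 -0.022  0.042] turn -0.004
```

play_rows([
  [0, 0, 0.002, 0.7, 38],
  [0, 0, 0.004, 1.4, 38],
  [0, 0, 0.006, 2.1, 38],
  [0, 0, 0.008, 2.8, 38],
  [0, 0, 0.01, 3.5, 38],
])

```text
clock: 9.02
position: [0.5845, 0.0231, 0.2373]
ee_rot: [0.001, -0.111, 0.994, 0.0]
contact_force: [-2.7, 1.4, 5.6]
width: 0.0421
gripper_force: 40.2
```

```bash
python3 go.py .5845 .0222 .236 228
```

```text
t 9.03 p [0.5845 0.0231 0.2373] head -167.25 tilt [ 1.1e-03  6.0e-04 -1.0e+00] q [-8.000e-02  2.970e-01  1.506e+00  1.000e-03  1.337e+00 -1.873e+00] F [-2.7  1.4  5.6] M [0.31 0.48 0.11] w 0.0421 g 40.2
shift [ 0.004 -0.023  0.032] turn -3.525
```

play_rows([
  [0, 0, 0.002, 0.7, 38],
  [0, 0, 0.004, 1.4, 38],
  [0, 0, 0.006, 2.1, 38],
  [0, 0, 0.008, 2.8, 38],
  [0, 0, 0.01, 3.5, 38],
])

```text
clock: 9.65
position: [0.5844, 0.0229, 0.2369]
ee_rot: [0.0, 0.193, 0.981, 0.0]
contact_force: [-3.5, 1.7, 6.8]
width: 0.0418
gripper_force: 40.0
```

```bash
python3 go.py .5845 .0222 .236 228
```

```text
t 9.65 p [0.5844 0.0229 0.2369] head 157.75 tilt [ 9.e-04  0.e+00 -1.e+00] q [-0.08   0.298  1.506  0.     1.337 -1.262] F [-3.5  1.7  6.8] M [0.23 0.54 0.07] w 0.0418 g 40.0
shift [-0.009 -0.015  0.022] turn -7.025
```

play_rows([
  [0, 0, 0.002, 0.7, 38],
  [0, 0, 0.004, 1.4, 38],
  [0, 0, 0.006, 2.1, 38],
  [0, 0, 0.008, 2.8, 38],
  [0, 0, 0.01, 3.5, 38],
])

```text
clock: 10.28
position: [0.5843, 0.0227, 0.2365]
ee_rot: [0.0, 0.479, 0.878, -0.0]
contact_force: [-2.5, 0.9, 6.1]
width: 0.0419
gripper_force: 40.1
```

```bash
python3 go.py .5845 .0222 .236 228
```

```text
t 10.28 p [0.5843 0.0227 0.2365] head 122.75 tilt [ 6.e-04 -3.e-04 -1.e+00] q [-0.08   0.298  1.507 -0.     1.336 -0.652] F [-2.5  0.9  6.1] M [0.17 0.6  0.07] w 0.0419 g 40.1
shift [-0.014 -0.002  0.012] turn -10.525
```

play_rows([
  [0, 0, 0.001, 0.4, 38],
  [0, 0, 0.002, 0.8, 38],
  [0, 0, 0.003, 1.2, 38],
  [0, 0, 0.004, 1.6, 38],
  [0, 0, 0.006, 2, 38],
])

```text
clock: 10.9
position: [0.5841, 0.0227, 0.2363]
ee_rot: [0.0, 0.624, 0.782, -0.0]
contact_force: [-4.3, 0.3, 7.1]
width: 0.0419
gripper_force: 40.2
```

```bash
python3 go.py .5845 .0222 .236 228
```

```text
t 10.9 p [0.5841 0.0227 0.2363] head 102.85 tilt [ 2.e-04 -4.e-04 -1.e+00] q [-0.08   0.298  1.508 -0.     1.336 -0.304] F [-4.3  0.3  7.1] M [0.13 0.71 0.07] w 0.0419 g 40.2
shift [-0.014  0.007  0.007] turn -12.515
```

play_rows([
  [0, 0, 0.001, 0.3, 38],
  [0, 0, 0.002, 0.6, 38],
  [0, 0, 0.003, 0.9, 38],
  [0, 0, 0.003, 1.2, 38],
  [0, 0, 0.004, 1.5, 38],
])

```text
clock: 11.52
position: [0.584, 0.0227, 0.2361]
ee_rot: [0.0, 0.72, 0.694, -0.0]
contact_force: [-3.9, 1.9, 5.4]
width: 0.0417
gripper_force: 40.2
```

```bash
python3 go.py
```

```text
t 11.53 p [0.584  0.0227 0.2361] head 87.88 tilt [-0.e+00 -4.e-04 -1.e+00] q [-0.08   0.298  1.508 -0.     1.336 -0.043] F [-3.9  1.9  5.4] M [0.15 0.67 0.12] w 0.0417 g 40.2
```

play_rows([
  [0, 0, 0.001, 0.3, 38],
  [0, 0, 0.002, 0.6, 38],
  [0, 0, 0.003, 0.9, 38],
  [0, 0, 0.003, 1.2, 38],
  [0, 0, 0.004, 1.5, 38],
])

```text
clock: 12.15
position: [0.583, 0.0199, 0.2359]
ee_rot: [0.002, 0.803, 0.595, -0.003]
contact_force: [-6.8, -9.9, 7.7]
width: 0.0416
gripper_force: 40.6
```

```bash
python3 go.py
```

```text
t 12.15 p [0.583  0.0199 0.2359] head 73.09 tilt [-0.0024 -0.0071 -1.    ] q [-0.081  0.298  1.509 -0.008  1.337  0.216] F [-6.8 -9.9  7.7] M [-1.46  1.26  1.06] w 0.0416 g 40.6
```

The moment about z jumped to 1.06 N m, so the cap is on its seat. I'll re-grip to release the wind-up, then nip it to confirm the stop.

play_rows([
  [0, 0, 0, 0, 46],
  [0, 0, 0, 0, 52],
  [0, 0, 0, 0, 52],
  [0, 0, 0, 0, 52],
])

```text
clock: 12.65
position: [0.5847, 0.0227, 0.2343]
ee_rot: [-0.0, 0.804, 0.595, 0.0]
contact_force: [-0.2, 0.4, 0.3]
width: 0.0519
gripper_force: 0.0
```

```bash
python3 go.py .5845 .0226 .236 72.85
```

```text
t 12.65 p [0.5847 0.0227 0.2343] head 72.97 tilt [-0.  0. -1.] q [-0.08   0.3    1.509  0.     1.332  0.217] F [-0.2  0.4  0.3] M [0.06 0.03 0.01] w 0.0519 g 0.0
shift [-0.005 -0.005 -0.042] turn 0.012
```

play_rows([
  [0, 0, 0, 0, 45],
  [0, 0, 0, 0, 40],
  [0, 0, 0, 0, 38],
  [0, 0, 0, 0, 38],
  [0, 0, 0, 0, 38],
], newtons=50)

```text
clock: 13.28
position: [0.584, 0.0229, 0.2347]
ee_rot: [-0.0, 0.804, 0.595, -0.0]
contact_force: [-3.9, 1.1, 4.6]
width: 0.0415
gripper_force: 50.4
```

```bash
python3 go.py .5845 .0226 .236 72.85
```

```text
t 13.28 p [0.584  0.0229 0.2347] head 72.96 tilt [-9.e-04  3.e-04 -1.e+00] q [-0.08   0.299  1.509  0.     1.334  0.217] F [-3.9  1.1  4.6] M [0.28 0.7  0.03] w 0.0415 g 50.4
shift [-0.003  0.013 -0.031] turn 0.011
```

play_rows([
  [0, 0, 0, 0.1, 38],
  [0, 0, 0, 0.2, 38],
  [0, 0, 0, 0.3, 38],
  [0, 0, 0, 0.3, 38],
])

```text
clock: 13.78
position: [0.584, 0.0229, 0.2347]
ee_rot: [-0.0, 0.818, 0.575, -0.001]
contact_force: [-5.3, 1.4, 5.7]
width: 0.0417
gripper_force: 50.3
```

```bash
python3 go.py
```

```text
t 13.78 p [0.584  0.0229 0.2347] head 70.24 tilt [-1.e-03 -6.e-04 -1.e+00] q [-7.900e-02  2.990e-01  1.509e+00 -1.000e-03  1.334e+00  2.660e-01] F [-5.3  1.4  5.7] M [0.2  0.68 1.54] w 0.0417 g 50.3
```

Bottomed is confirmed: a 3° nip gave 1.5 N m, with the stop at heading 72.9°. Next is the quarter-turn back-off to 163°.

play_rows([
  [0, 0, -0.002, -0.9, 38],
  [0, 0, -0.004, -1.8, 38],
  [0, 0, -0.007, -2.7, 38],
  [0, 0, -0.01, -3.6, 38],
  [0, 0, -0.012, -4.5, 38],
])

```text
clock: 14.4
position: [0.5842, 0.0229, 0.2352]
ee_rot: [-0.0, 0.536, 0.845, 0.0]
contact_force: [-3.8, 1.7, 5.6]
width: 0.0416
gripper_force: 50.2
```

```bash
python3 go.py .5845 .0226 .236 163
```

```text
t 14.4 p [0.5842 0.0229 0.2352] head 115.24 tilt [-6.e-04  4.e-04 -1.e+00] q [-0.08   0.299  1.509  0.     1.335 -0.521] F [-3.8  1.7  5.6] M [ 0.24  0.7  -0.15] w 0.0416 g 50.2
shift [-0.011  0.004 -0.02 ] turn -4.776
```

play_rows([
  [0, 0, -0.003, -1, 38],
  [0, 0, -0.006, -2, 38],
  [0, 0, -0.009, -3, 38],
  [0, 0, -0.011, -4, 38],
  [0, 0, -0.013, -4.8, 38],
])

```text
clock: 15.02
position: [0.5843, 0.023, 0.2358]
ee_rot: [-0.0, 0.146, 0.989, 0.0]
contact_force: [-4.1, 2.4, 5.1]
width: 0.0416
gripper_force: 50.2
```

play_rows([
  [0, 0, 0, 0, 38],
  [0, 0, 0, 0, 38],
  [0, 0, 0, 0, 38],
  [0, 0, 0, 0, 38],
])

```text
clock: 15.52
position: [0.5843, 0.023, 0.2357]
ee_rot: [-0.0, 0.148, 0.989, 0.0]
contact_force: [-4.0, 1.8, 4.6]
width: 0.0417
gripper_force: 50.3
```

```bash
python3 go.py .5845 .0226 .236 163
python3 - <<'E'
from h import *
from rig import manip
for n,r in(("top",(170,290,170,290)),("side",(160,265,240,340))):
    d=manip.get_image(n);np.savez(n+"2.npz",**d);a,b,c,e=r
    globals()[n]=d["img"][a:b,c:e,::-1]
cv2.imwrite("pics/m4.png",np.hstack([cv2.resize(top,(400,400),interpolation=2),cv2.resize(side,(380,400),interpolation=2)]))
E
```

```text
t 15.53 p [0.5843 0.023  0.2357] head 162.98 tilt [-4.e-04  6.e-04 -1.e+00] q [-8.000e-02  2.990e-01  1.508e+00  1.000e-03  1.336e+00 -1.354e+00] F [-4.   1.8  4.6] M [0.31 0.59 0.11] w 0.0417 g 50.3
shift [-0.009 -0.008 -0.006] turn -0.002
```

View pics/m4.png

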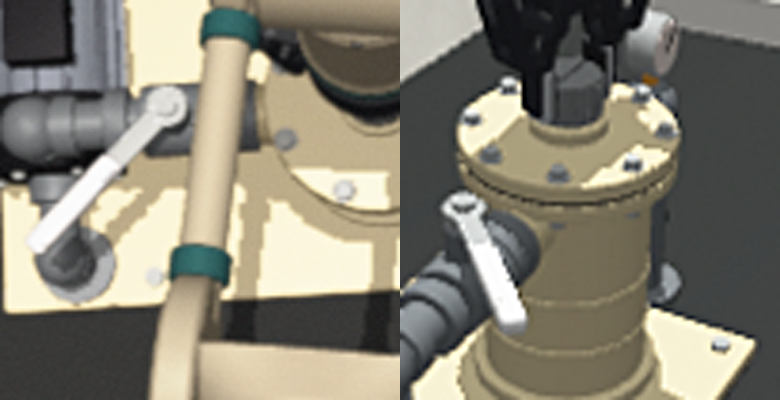

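The cap is held between the fingers at about (575,90) in the side half. The lever still runs from the stem at (165,105) to the tip at (36,245), about 42° in the world and so about 45° to the pipe. Everything is in place, so I'm handing in.

```bash
python3 -c "
from rig import manip;print(manip.sign_off())"
```

```text
the job is handed in; nothing more can be done
None
```

The job is handed in at about 15.5 s on the robot's clock: valve lever at about 45° (half open), bleed cap screwed down to its stop and backed off 90°, still gripped at 50 N, and none of the loose things touched.

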